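Make up two harness connector kits

ROBOT

A 6-joint arm with a two-finger parallel gripper is mounted at the origin on the work surface. World frame = base frame: x ahead of the robot, y to its left, z up, the work surface at z = 0. Lengths are in m, angles in degrees, forces in N, time in s.
With the tool pointing down it reaches from about 0.35 to 0.875 m from the base axis. Payload 4.2 kg.
Tool frame: the origin (TCP) lies at the very end of the fingers, on their centre line; the grasp point (between the pads) lies 19 mm behind it; z points along the fingers, y is the direction in which the jaws open and shut (so a half turn about z gives the same grasp; the last joint's range is limited). The gripper opens to 87 mm and grips with 3 to 60 N. Pads are 19 mm wide; open, the fingers measure 117 mm over their backs; the gripper's body (75 mm by 190 mm) begins 51 mm behind the grasp point.
Start: joints at [90.504, 22.042, 0.453, 0, -68.411, -14.817], TCP at [0.154, 0.606, 0.223] pointing down, gripper open.
Joint ranges: [-179.83, 179.83], [-69.29, 118.12], [-61.27, 80.66], [-181.25, 117.63], [-171.15, -9.14], [-177.46, 177.46]. Speed limits (degrees/s): [159.86, 159.86, 180, 180, 180, 180].

INTERFACE

Orientations are given as a 3x3 rotation matrix whose columns are the frame's x, y, z axes.
In Python, from station import r gives the robot as it stands.
- The arm moves only by the tool play_rows, never from a script. Its argument "commands" is a list of rows, each an object with "angular": the turn, a rotation vector about the tool's x, y, z in degrees, a list of three; "dp": the shift along the tool's x, y, z in m, a list of three; "hand": the opening in per cent of the stroke, from 0 (shut) to 100 (fully open). A call has 1 to 5 rows; each row shifts and turns the commanded pose from where the row before left it, along the tool's axes as they then stand; what a row does not reach is not made up. A row lasts 1/8 s, in which the tool goes at most 62.5 mm and 10.7 degrees, less where a joint would pass 70% of its speed; a pose out of reach is approached as far as the arm can. A call with a gripper value outside its range is refused whole. The fingers move at their own pace and stop on an object; the grip force is fixed at half the most. Time passes only in rows, so rows that do not move let the fingers close. It gives the time, the measured TCP pose, the force and the opening at its end, in the units of the state.
- r.sense(): the state, without advancing time (a new reading comes with each control period).
- r.capture(name): name is "scene" or "side" or "wrist"; returns a dict with "frame" (384x512x3 uint8, red, green, blue), "range_z" (384x512 float32, m along the optical axis (not along the pixel's ray), 0 where there is no reading), "fx", "fy", "cx", "cy" (pixels), "position" and "attitude" of the camera in the world; the wrist camera has in their place "mount" (4x4, takes a point from camera to tool coordinates, whose origin is the TCP and whose axes are the flange's). Camera axes: x right, y down, z forward; pixel columns grow to the right and rows downward; lengths in m; the calibration is good to about 2 mm. A picture is of the moment at which its call begins: read the wrist's pose just before it.
- r.finish_job(): hands the job in, once; it reports no verdict.
Trained networks look in a picture, given as the dict that the camera call returned (one of the last four; its "shot" number tells which), for a name from the list of things; names that differ only in an ending like _2 or _b are one class to them, and where a whole thing is asked for, a point or a joint stands for the part that bears it (a point fixed in the world has none). Each returns a list of dicts, best first, with "score" (0 to 1); they miss things now and then, are a little off and sometimes report something else, mostly with a low value. They report only what shows in the picture. A call takes as long as a camera call. They do not tell look-alikes from the thing itself.
- r.find_in(target, picture): "extent" ([left, top, right, bottom] in pixels, round what is visible of it).
The state is a dict: "time_s": time; "joints": joint angles; "joint_velocities": joint speeds; "effort": joint torques, N m; "tcp_pos": TCP position; "ee_rot": TCP orientation; "wrist_force": force on the tool from outside, world axes, zero at the start; "moment": the same for the moment, N m; "gripper_width": opening from 0.0 (shut) to 1.0 (fully open).
Only numpy, scipy, OpenCV 4.12 (cv2) and the standard library are available. Lean on these libraries where they do the work, as an engineer would, in place of code of your own. Each camera call takes 0.05 s, during which the arm holds its last target. There are 200 camera calls.

TASK

Make up two kits from the stock on the bench: the green terminal block and the silver round connector go in the blue tray, the orange terminal block and the red-capped tube in the yellow tray, one item to a compartment (either one), each standing upright with its underside on the compartment's floor. Draw the tube straight up out of its light stand so that the stand stays upright in its place, and leave the grey terminal block and the small blue gland where they are.

Things in the scene. Friction and masses are not known exactly. Their poses are not given: they have to be found in the camera images.
- blue_tray: blue kit tray fixed to the bench, 88 mm (its x) by 173 mm (its y) outside; floor 4 mm thick, walls 14 mm high above the bench. Two compartments, each 80 x 80 mm inside, centred at y = +42 mm and y = -42 mm in the tray's frame, with a 5 mm wall between. A small tab marks the middle of the -x long side. Origin: centre of the underside, at bench height
- yellow_tray: yellow kit tray fixed to the bench, 88 mm (its x) by 173 mm (its y) outside; floor 4 mm thick, walls 14 mm high above the bench. Two compartments, each 80 x 80 mm inside, centred at y = +42 mm and y = -42 mm in the tray's frame, with a 5 mm wall between. A small tab marks the middle of the -x long side. Origin: centre of the underside, at bench height
- green_block: green terminal block, a box 50 mm long (its x axis) by 22 mm wide (y) by 34 mm high (z), 45 g, with four steel screws in a row on its top. Origin: centre of the underside. Standing loose on the bench
- orange_block: orange terminal block, a box 50 mm long (its x axis) by 22 mm wide (y) by 34 mm high (z), 45 g, with four steel screws in a row on its top. Origin: centre of the underside. Standing loose on the bench
- grey_block: grey terminal block, a box 50 mm long (its x axis) by 22 mm wide (y) by 34 mm high (z), 45 g, with four steel screws in a row on its top. Origin: centre of the underside. Standing loose on the bench. Belongs to neither kit
- connector: silver round metal connector standing upright: lower 12 mm is 36 mm in diameter, above that 32 mm in diameter, 40 mm high, black face with brass pins on top, 80 g. Origin: centre of the underside, z up
- gland: bright blue plastic cable gland standing upright: round, 34 mm diameter at the foot (hexagon above it), 28 mm at the top, 36 mm high, 30 g, black opening on top. Origin: centre of the underside. Belongs to neither kit
- stand: white lightweight stand (50 g), loose on the bench: square base 56 x 56 x 6 mm with a round upright socket, outside diameter 35 mm, bore 27 mm, whose rim is 40 mm above the bench. It holds the tube. Origin: centre of the underside, z along the socket
- tube: tan tube of crimp pins with a red cap and a white band, a cylinder 24 mm in diameter and 70 mm long, 35 g, with a flat foot on which it can stand. At the start it stands loosely in the stand's socket, foot 6 mm above the bench, its top 36 mm standing out of the socket. Origin: centre of the foot, z along its length up to the cap
There are look-alikes about, which are no part of the job. What is meant by the yellow_tray is not brown or turquoise, and is the larger of those in its own colour.

How it is judged (in metres and radians):
At the end, for the whole second after the job is handed in: Each kit item in its own compartment of its tray: underside within 3 mm of the floor, upright within 0.12 rad, released, at rest. Stand on the bench, upright (0.1 rad), within 40 mm of its start; grey block and gland upright (0.1 rad), within 30 mm of theirs (((y of green_block in the frame of blue_tray between 0.004 and 0.081 m and y of connector in the frame of blue_tray between -0.081 and -0.004 m) or (y of green_block in the frame of blue_tray between -0.081 and -0.004 m and y of connector in the frame of blue_tray between 0.004 and 0.081 m)) and x of green_block in the frame of blue_tray between -0.039 and 0.039 m and z of each of green_block, connector in the frame of blue_tray below 0.007 m and angle between each of green_block, connector, orange_block, tube's own z axis and vertical below 0.12 rad and linear speed of each of green_block, connector, orange_block, tube, stand below 0.02 m/s and angular speed of each of green_block, connector, orange_block, tube below 0.3 rad/s and x of connector in the frame of blue_tray between -0.039 and 0.039 m and ((y of orange_block in the frame of yellow_tray between 0.004 and 0.081 m and y of tube in the frame of yellow_tray between -0.081 and -0.004 m) or (y of orange_block in the frame of yellow_tray between -0.081 and -0.004 m and y of tube in the frame of yellow_tray between 0.004 and 0.081 m)) and x of orange_block in the frame of yellow_tray between -0.039 and 0.039 m and z of each of orange_block, tube in the frame of yellow_tray below 0.007 m and x of tube in the frame of yellow_tray between -0.039 and 0.039 m and angle between each of stand, grey_block, gland's own z axis and vertical below 0.1 rad and height (world z) of stand below 0.004 m and distance of stand from where it was at the start of the episode below 0.04 m and distance of each of grey_block, gland from where it was at the start of the episode below 0.03 m); the robot touches nothing.
It fails at once if the stand is tipped by more than 0.35 rad (angle between stand's own z axis and vertical above 0.35 rad).
It fails at once if the stand is lifted more than 25 mm off the bench (height (world z) of stand above 0.025 m).
It fails at once if the grey block or the gland is moved by more than 30 mm (distance of any of grey_block, gland from where it was at the start of the episode above 0.03 m).
It also fails if it takes over 109 s, if anything falls off the work surface, if the arm or the gripper's body presses on something with over 40 N, if the wrist force passes 120 N, or if a joint passes its speed limit or range.

## Working session

There is one attempt and no reset: what is moved stays moved. The work goes in short steps, Python scripts to look and compute and a tool call to move; the robot and the scene stay as the last step left them, time stands still between calls to the robot, and variables do not carry over. Pictures are saved under pics/ and viewed, about 12 in all and at most 16, crops included, and the job is handed in when it is done.

Besides the shell and the picture viewer there is one more tool, called after "Request:" by a JSON object that holds its "method" and its "body". play_rows: Moves the arm, as the interface text tells. Its arguments: {"type":"object","properties":{"commands":{"type":"array","items":{"type":"object","properties":{"angular":{"type":"array","items":{"type":"number"}},"dp":{"type":"array","items":{"type":"number"}},"hand":{"type":"number"}}}}},"required":["commands"]}

```bash
mkdir -p pics; ls; cat > h.py <<'E'
import numpy as np, cv2
from station import r
def pts(c,s=None):
    """world point map of a picture"""
    z=c["range_z"]; v,u=np.mgrid[:z.shape[0],:z.shape[1]]
    p=np.stack([(u-c["cx"])/c["fx"]*z,(v-c["cy"])/c["fy"]*z,z],-1)
    if "mount" in c:
        M=np.array(c["mount"]); p=p@M[:3,:3].T+M[:3,3]
        return p@np.array(s["ee_rot"]).T+np.array(s["tcp_pos"])
    return p@np.array(c["attitude"]).T+np.array(c["position"])
def save(c,n): cv2.imwrite(f"pics/{n}.png",c["frame"][...,::-1])
E
python3 - <<'E'
from h import *
s=r.sense();print(s)
N=["blue_tray","yellow_tray","green_block","orange_block","grey_block","connector","gland","stand","tube"]
for n in ["scene","side"]:
    c=r.capture(n);save(c,n+"0");P=pts(c);print(n,c["position"])
    np.savez(n+"0.npz",P=P,f=c["frame"])
    for t in N:
        for d in r.find_in(t,c)[:3]:
            e=np.array(d["extent"]);u,v=((e[:2]+e[2:])/2).astype(int);print(t,round(d["score"],2),e.round(),P[v,u].round(3))
E
```

```text
pics
{'time_s': 0.0, 'joints': array([ 9.05028322e+01,  2.20915597e+01,  3.79748503e-01, -3.04487496e-02,
       -6.84086051e+01, -1.48173839e+01]), 'joint_velocities': array([ 0.01289397, -0.03501382, -0.0010655 , -0.03020842, -0.00627127,
        0.05002652]), 'effort': array([-1.19795590e-03, -3.90671897e+01,  1.87406391e+01,  4.21981663e+00,
        1.09683097e-02, -1.95980929e-04]), 'tcp_pos': array([0.15434476, 0.60503029, 0.22144717]), 'ee_rot': array([[ 9.68904485e-01, -2.47434582e-01, -4.75678635e-04],
       [-2.47435032e-01, -9.68902199e-01, -2.10586773e-03],
       [ 6.01784266e-05,  2.15808425e-03, -9.99997670e-01]]), 'wrist_force': array([-0.66850301, -0.00774083, -0.79085688]), 'moment': array([-0.00739824,  0.0118284 ,  0.01071633]), 'gripper_width': 1.0010883642598845}
scene [1.53728201 0.11950202 0.8683821 ]
blue_tray 0.61 [156. 172. 218. 201.] [ 0.467 -0.209  0.01 ]
yellow_tray 0.97 [370. 183. 425. 209.] [0.459 0.453 0.004]
yellow_tray 0.85 [286. 173. 348. 201.] [0.446 0.206 0.014]
yellow_tray 0.63 [316. 153. 345. 168.] [0.279 0.254 0.005]
green_block 0.46 [359. 20
[... 542 characters left out ...]
lue_tray 0.62 [320. 220. 334. 242.] [ 0.635 -0.094  0.04 ]
blue_tray 0.56 [245. 259. 306. 339.] [ 0.456 -0.219  0.004]
blue_tray 0.38 [250. 142. 261. 154.] [0.585 0.333 0.026]
yellow_tray 0.81 [267. 156. 297. 184.] [0.637 0.214 0.005]
yellow_tray 0.73 [196. 125. 229. 154.] [0.463 0.444 0.012]
green_block 0.73 [248. 143. 260. 152.] [0.581 0.331 0.028]
orange_block 0.83 [309. 188. 329. 206.] [0.681 0.048 0.023]
grey_block 0.51 [240. 218. 264. 236.] [ 0.463 -0.019  0.031]
connector 0.68 [322. 221. 337. 241.] [ 0.639 -0.098  0.04 ]
gland 0.51 [344. 256. 360. 276.] [ 0.644 -0.201  0.03 ]
stand 0.86 [348. 318. 377. 349.] [ 0.58  -0.355  0.035]
tube 0.74 [360. 310. 375. 332.] [ 0.584 -0.351  0.07 ]
```

```bash
python3 - <<'E'
import cv2
a=cv2.imread("pics/scene0.png")[130:270,90:450];cv2.imwrite("pics/a.png",cv2.resize(a,(800,311),interpolation=cv2.INTER_CUBIC))
a=cv2.imread("pics/side0.png")[100:370,170:410];cv2.imwrite("pics/b.png",cv2.resize(a,(533,600),interpolation=cv2.INTER_CUBIC))
E
```

```text
(no output)
```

View pics/a.png

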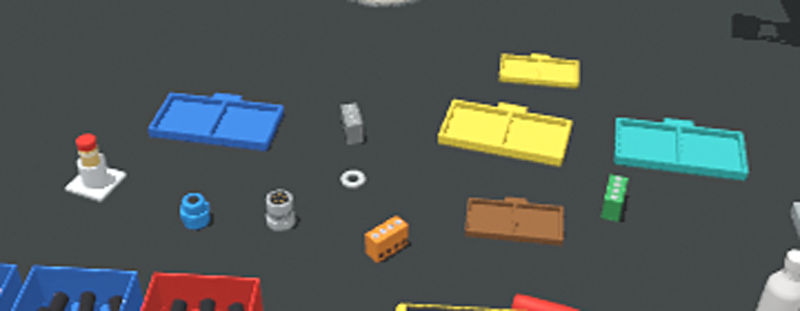

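View pics/b.png

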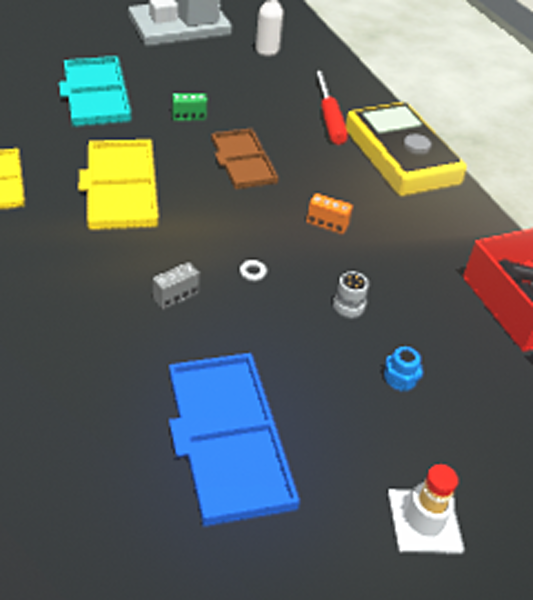

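The yellow tray meant is the large yellow one at scene pixel (317,187). The smaller yellow at (331,160), the turquoise at (397,196) and the brown at (330,213) don't match the description. The blue tray is at (187,186), and the bins at the bottom don't match it. Next I'll measure the poses.

```bash
python3 - <<'E'
from h import *
D={n:np.load(n+"0.npz") for n in ["scene","side"]}
loc=dict(green=(.59,.335),orange=(.69,.05),grey=(.463,-.019),conn=(.65,-.09),gland=(.65,-.195),stand=(.6,-.345),blue=(.46,-.214),yellow=(.446,.206))
for k,(x,y) in loc.items():
    for n,d in D.items():
        P=d["P"];R=.13 if k in("blue","yellow") else .05
        m=(np.hypot(P[...,0]-x,P[...,1]-y)<R)&(P[...,2]<.12)
        q=P[m]
        if R>.1: lo,hi=.009,.02
        elif k=="stand": lo,hi=.066,.09
        else: lo,hi={"conn":(.035,.05),"gland":(.031,.045)}.get(k,(.029,.042))
        t=q[(q[:,2]>lo)&(q[:,2]<hi)]
        # fit to all points above bench for extent
        a=q[q[:,2]>.008]
        if len(t)<4: print(k,n,len(t));continue
        r1=cv2.minAreaRect(t[:,:2].astype(np.float32)*1000)
        r2=cv2.minAreaRect(a[:,:2].astype(np.float32)*1000)
        print(k,n,len(t),"zmax",t[:,2].max().round(4),"med",np.median(t[:,2]).round(4),"top",np.round(r1[0]),np.round(r1[1]),round(r1[2]),"all",np.round(r2[0]),np.round(r2[1]),round(r2[2]))
E
```

```text
green scene 98 zmax 0.0398 med 0.0351 top [588. 342.] [21. 51.] 75 all [589. 341.] [22. 52.] 76
green side 69 zmax 0.0376 med 0.0342 top [587. 340.] [25. 47.] 74 all [586. 341.] [25. 50.] 75
orange scene 127 zmax 0.0408 med 0.0343 top [685.  54.] [26. 50.] 43 all [685.  53.] [27. 52.] 45
orange side 109 zmax 0.0362 med 0.0339 top [684.  55.] [24. 49.] 45 all [683.  55.] [25. 51.] 45
grey scene 80 zmax 0.0394 med 0.0349 top [459. -13.] [55. 22.] 18 all [456. -17.] [68. 31.] 35
grey side 147 zmax 0.0365 med 0.034 top [459. -12.] [50. 24.] 15 all [459. -12.] [52. 25.] 17
conn scene 83 zmax 0.0452 med 0.0412 top [649. -84.] [29. 31.] 77 all [649. -83.] [32. 31.] 55
conn side 106 zmax 0.0428 med 0.0403 top [645. -85.] [32. 30.] 47 all [645. -85.] [33. 33.] 24
gland scene 64 zmax 0.0409 med 0.0366 top [ 654. -194.] [27. 26.] 81 all [ 656. -195.] [36. 31.] 83
gland side 99 zmax 0.0392 med 0.0358 top [ 651. -193.] [26. 25.] 74 all [ 651. -196.] [32. 35.] 62
stand scene 57 zmax 0.0801 med 0.0764 top [ 593. -343.] [25. 23.] 17 all [ 596. -342.] [50. 56.] 76
stand side 152 zmax 0.0786 med 0.0755 top [ 592. -343.] [23. 23.] 72 all [ 582. -343.] [38. 56.] 42
blue scene 370 zmax 0.02 med 0.0137 top [ 476. -212.] [175. 162.] 83 all [ 476. -212.] [175. 162.] 83
blue side 756 zmax 0.0174 med 0.0136 top [ 448. -206.] [175. 101.] 84 all [ 448. -206.] [176. 101.] 84
yellow scene 375 zmax 0.0189 med 0.0135 top [407. 213.] [174. 178.] 77 all [407. 213.] [174. 178.] 77
yellow side 315 zmax 0.0172 med 0.0135 top [442. 207.] [179.  98.] 77 all [442. 207.] [179.  98.] 77
```

```bash
cat >> h.py <<'E'
def plan(x,y,z,jaw):
    """tool-frame shift (m) to a world point; turn about tool z (deg) to bring the jaw axis to world angle jaw (mod 180)"""
    s=r.sense();R=np.array(s["ee_rot"]);p=np.array(s["tcp_pos"])
    a=np.degrees(np.arctan2(R[1,1],R[0,1]));d=(jaw-a+90)%180-90
    tilt=np.degrees(np.cross(R[:,2],[0,0,-1]))@R
    print("t",round(s["time_s"],2),"p",p.round(4),"jaw",round(a%180,1),"j",s["joints"].round(0),"w",round(s["gripper_width"]*87,1))
    print("dp",(R.T@(np.array([x,y,z])-p)).round(4),"turn z",round(-d,1),"tilt fix",tilt.round(2))
E
python3 -c "
from h import *
plan(.587,.341,.1,75)"
```

```text
t 1.0 p [0.1545 0.6056 0.2226] jaw 75.7 j [ 91.  22.   0.   0. -68. -15.] w 86.7
dp [0.4845 0.1495 0.1226] turn z 0.7 tilt fix [-0.  0.  0.]
```

Request:
{"method": "play_rows", "body": {"commands": [{"dp": [0.054, 0.0165, 0.0135], "angular": [0, 0, 0], "hand": 100}, {"dp": [0.054, 0.0165, 0.0135], "angular": [0, 0, 0], "hand": 100}, {"dp": [0.054, 0.0165, 0.0135], "angular": [0, 0, 0], "hand": 100}, {"dp": [0.054, 0.0165, 0.0135], "angular": [0, 0, 0], "hand": 100}, {"dp": [0.054, 0.0165, 0.0135], "angular": [0, 0, 0], "hand": 100}]}}

```text
time_s: 1.62
tcp_pos: [0.3972, 0.458, 0.1549]
ee_rot: [[0.969, -0.247, 0.0], [-0.247, -0.969, 0.001], [0.0, -0.001, -1.0]]
wrist_force: [1.1, 0.2, -0.2]
gripper_width: 1.002
```

Request:
{"method": "play_rows", "body": {"commands": [{"dp": [0.054, 0.0165, 0.0135], "angular": [0, 0, 0], "hand": 100}, {"dp": [0.054, 0.0165, 0.0135], "angular": [0, 0, 0], "hand": 100}, {"dp": [0.054, 0.0165, 0.0135], "angular": [0, 0, 0], "hand": 100}, {"dp": [0.054, 0.0165, 0.0135], "angular": [0, 0, 0], "hand": 100}, {"dp": [0, 0, 0], "angular": [0, 0, 0], "hand": 100}]}}

```text
time_s: 2.25
tcp_pos: [0.5908, 0.3382, 0.0988]
ee_rot: [[0.968, -0.253, -0.002], [-0.253, -0.968, -0.002], [-0.002, 0.003, -1.0]]
wrist_force: [0.1, 0.2, -0.3]
gripper_width: 1.001
```

```bash
python3 -c "
from h import *
plan(.587,.341,.013,75)
s=r.sense();c=r.capture('wrist');save(c,'w1');P=pts(c,s)
m=(np.hypot(P[...,0]-.587,P[...,1]-.341)<.05)&(P[...,2]>.028)&(P[...,2]<.042)
print(m.sum(),cv2.minAreaRect(P[m][:,:2].astype(np.float32)*1000))"
```

```text
t 2.25 p [0.5908 0.3382 0.0988] jaw 75.4 j [ 43.  33.   0.   0. -57.  32.] w 87.1
dp [-0.0043 -0.0019  0.0858] turn z 0.4 tilt fix [ 0.15  0.09 -0.  ]
1535 ((587.0830078125, 342.74371337890625), (21.687223434448242, 50.232051849365234), 75.69710540771484)
```

Request:
{"method": "play_rows", "body": {"commands": [{"dp": [-0.002, -0.001, 0.029], "angular": [0, 0, 0], "hand": 100}, {"dp": [0, 0, 0.029], "angular": [0, 0, 0], "hand": 100}, {"dp": [0, 0, 0.028], "angular": [0, 0, 0], "hand": 100}, {"dp": [0, 0, 0], "angular": [0, 0, 0], "hand": 100}, {"dp": [0, 0, 0], "angular": [0, 0, 0], "hand": 10}]}}

```text
time_s: 2.92
tcp_pos: [0.5873, 0.3443, 0.0167]
ee_rot: [[0.969, -0.246, 0.002], [-0.246, -0.969, 0.001], [0.002, -0.002, -1.0]]
wrist_force: [1.0, 0.1, -0.0]
gripper_width: 0.949
```

Request:
{"method": "play_rows", "body": {"commands": [{"dp": [0, 0, 0], "angular": [0, 0, 0], "hand": 10}, {"dp": [0, 0, 0], "angular": [0, 0, 0], "hand": 10}, {"dp": [0, 0, 0], "angular": [0, 0, 0], "hand": 10}, {"dp": [0, 0, 0], "angular": [0, 0, 0], "hand": 10}, {"dp": [0, 0, 0], "angular": [0, 0, 0], "hand": 10}]}}

```text
time_s: 3.55
tcp_pos: [0.587, 0.3429, 0.015]
ee_rot: [[0.969, -0.247, -0.0], [-0.247, -0.969, -0.0], [-0.0, 0.0, -1.0]]
wrist_force: [-0.2, 0.5, -0.1]
gripper_width: 0.402
```

Request:
{"method": "play_rows", "body": {"commands": [{"dp": [0, 0, 0], "angular": [0, 0, 0], "hand": 10}, {"dp": [0, 0, 0], "angular": [0, 0, 0], "hand": 10}, {"dp": [0, 0, 0], "angular": [0, 0, 0], "hand": 10}, {"dp": [0, 0, -0.03], "angular": [0, 0, 0], "hand": 10}, {"dp": [0, 0, -0.05], "angular": [0, 0, 0], "hand": 10}]}}

```text
time_s: 4.18
tcp_pos: [0.5856, 0.342, 0.0934]
ee_rot: [[0.969, -0.247, -0.005], [-0.247, -0.969, -0.004], [-0.003, 0.005, -1.0]]
wrist_force: [0.4, 0.4, -0.2]
gripper_width: 0.251
```

```bash
python3 -c "
from h import *
plan(.458,-.165,.11,84)"
```

```text
t 4.17 p [0.5856 0.342  0.0934] jaw 75.7 j [ 44.  33.  -0.  -0. -57.  32.] w 21.8
dp [ 0.0017  0.5229 -0.0142] turn z -8.3 tilt fix [ 0.27  0.2  -0.  ]
```

Request:
{"method": "play_rows", "body": {"commands": [{"dp": [0, 0.03, -0.014], "angular": [0, 0, 0], "hand": 10}, {"dp": [0, 0.055, 0], "angular": [0, 0, 0], "hand": 10}, {"dp": [0, 0.055, 0], "angular": [0, 0, 0], "hand": 10}, {"dp": [0, 0.055, 0], "angular": [0, 0, 0], "hand": 10}, {"dp": [0, 0.055, 0], "angular": [0, 0, 0], "hand": 10}]}}

```text
time_s: 4.8
tcp_pos: [0.5245, 0.0992, 0.1092]
ee_rot: [[0.969, -0.247, 0.0], [-0.247, -0.969, 0.0], [0.0, -0.0, -1.0]]
wrist_force: [1.3, 0.3, -0.7]
gripper_width: 0.249
```

Request:
{"method": "play_rows", "body": {"commands": [{"dp": [0, 0.055, 0], "angular": [0, 0, 0], "hand": 10}, {"dp": [0, 0.055, 0], "angular": [0, 0, 0], "hand": 10}, {"dp": [0, 0.055, 0], "angular": [0, 0, 0], "hand": 10}, {"dp": [0, 0.055, 0], "angular": [0, 0, 0], "hand": 10}, {"dp": [0, 0.053, 0], "angular": [0, 0, 0], "hand": 10}]}}

```text
time_s: 5.42
tcp_pos: [0.4571, -0.1653, 0.1094]
ee_rot: [[0.969, -0.247, 0.001], [-0.247, -0.969, -0.0], [0.001, -0.0, -1.0]]
wrist_force: [1.1, -0.1, -0.8]
gripper_width: 0.253
```

Request:
{"method": "play_rows", "body": {"commands": [{"dp": [0, 0, 0], "angular": [0, 0, -8.3], "hand": 10}, {"dp": [0, 0, 0], "angular": [0, 0, 0], "hand": 10}, {"dp": [0, 0, 0], "angular": [0, 0, 0], "hand": 10}]}}

```text
time_s: 5.8
tcp_pos: [0.4579, -0.1633, 0.1091]
ee_rot: [[0.994, -0.106, 0.0], [-0.106, -0.994, 0.0], [0.0, -0.0, -1.0]]
wrist_force: [0.5, -0.1, -0.5]
gripper_width: 0.249
```

```bash
python3 -c "
from h import *
plan(.458,-.165,.0205,84)
s=r.sense();c=r.capture('wrist');save(c,'w2');P=pts(c,s)
q=P[(P[...,2]>.009)&(P[...,2]<.018)&(P[...,1]<-.08)&(P[...,0]>.3)]
print(len(q),cv2.minAreaRect(q[:,:2].astype(np.float32)*1000))"
```

```text
t 5.8 p [ 0.4579 -0.1633  0.1091] jaw 83.9 j [ -0.  16. -28.  -0. -47.  84.] w 21.6
dp [0.0003 0.0017 0.0886] turn z -0.1 tilt fix [-0.   -0.01 -0.  ]
2970 ((474.383544921875, -246.63162231445312), (157.9776153564453, 279.794189453125), 24.540203094482422)
```

View pics/w2.png

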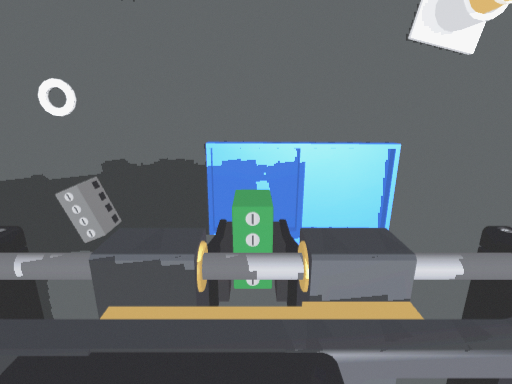

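The green block (253,240) sits centred over the blue tray's near compartment, between the wall at 211 and the divider at 298. Lowering it now.

Request:
{"method": "play_rows", "body": {"commands": [{"dp": [0, 0.001, 0.03], "angular": [0, 0, 0], "hand": 10}, {"dp": [0, 0, 0.03], "angular": [0, 0, 0], "hand": 10}, {"dp": [0, 0, 0.02], "angular": [0, 0, 0], "hand": 10}, {"dp": [0, 0, 0.0095], "angular": [0, 0, 0], "hand": 10}, {"dp": [0, 0, 0], "angular": [0, 0, 0], "hand": 10}]}}

```text
time_s: 6.48
tcp_pos: [0.4581, -0.1643, 0.0196]
ee_rot: [[0.995, -0.104, 0.0], [-0.104, -0.995, -0.0], [0.0, 0.0, -1.0]]
wrist_force: [-0.1, 0.6, 1.1]
gripper_width: 0.253
```

Request:
{"method": "play_rows", "body": {"commands": [{"dp": [0, 0, 0], "angular": [0, 0, 0], "hand": 10}, {"dp": [0, 0, 0], "angular": [0, 0, 0], "hand": 45}, {"dp": [0, 0, 0], "angular": [0, 0, 0], "hand": 45}, {"dp": [0, 0, 0], "angular": [0, 0, 0], "hand": 45}, {"dp": [0, 0, 0], "angular": [0, 0, 0], "hand": 45}]}}

```text
time_s: 7.1
tcp_pos: [0.4577, -0.1648, 0.0196]
ee_rot: [[0.994, -0.105, 0.0], [-0.105, -0.994, -0.0], [0.0, -0.0, -1.0]]
wrist_force: [0.7, 1.2, 0.6]
gripper_width: 0.447
```

Request:
{"method": "play_rows", "body": {"commands": [{"dp": [0, 0, -0.03], "angular": [0, 0, 0], "hand": 45}, {"dp": [0, 0, -0.05], "angular": [0, 0, 0], "hand": 100}, {"dp": [0, 0, -0.05], "angular": [0, 0, 0], "hand": 100}, {"dp": [0, 0, 0], "angular": [0, 0, 0], "hand": 100}]}}

```text
time_s: 7.6
tcp_pos: [0.4604, -0.1651, 0.1538]
ee_rot: [[0.995, -0.104, 0.01], [-0.104, -0.995, -0.001], [0.01, -0.0, -1.0]]
wrist_force: [-0.8, -0.5, -0.3]
gripper_width: 0.703
```

```bash
python3 -c "
from h import *
s=r.sense();c=r.capture('wrist');P=pts(c,s)
m=(np.hypot(P[...,0]-.458,P[...,1]+.165)<.05)&(P[...,2]>.033)&(P[...,2]<.045)
print(m.sum(),np.median(P[m][:,2]),cv2.minAreaRect(P[m][:,:2].astype(np.float32)*1000))
plan(.646,-.0845,.12,83.9)"
```

```text
1066 0.03886100672576262 ((458.37274169921875, -165.01791381835938), (21.338199615478516, 49.59941864013672), 83.57714080810547)
t 7.65 p [ 0.4585 -0.1647  0.1513] jaw 84.0 j [ -1.  13. -25.  -0. -53.  85.] w 65.4
dp [ 0.1779 -0.0994  0.0321] turn z 0.1 tilt fix [-0.03 -0.26 -0.  ]
```

Green is down: top at 38.9 mm against 38 mm expected. The connector is next.

Request:
{"method": "play_rows", "body": {"commands": [{"dp": [0.0445, -0.025, 0.008], "angular": [0, 0, 0], "hand": 100}, {"dp": [0.0445, -0.025, 0.008], "angular": [0, 0, 0], "hand": 100}, {"dp": [0.0445, -0.025, 0.008], "angular": [0, 0, 0], "hand": 100}, {"dp": [0.0445, -0.0245, 0.008], "angular": [0, 0, 0], "hand": 80}, {"dp": [0, 0, 0], "angular": [0, 0, 0], "hand": 80}]}}

```text
time_s: 8.28
tcp_pos: [0.6459, -0.083, 0.1132]
ee_rot: [[0.995, -0.103, -0.005], [-0.103, -0.995, -0.0], [-0.005, 0.001, -1.0]]
wrist_force: [-0.1, -0.5, 1.1]
gripper_width: 0.858
```

Request:
{"method": "play_rows", "body": {"commands": [{"dp": [0, 0, 0], "angular": [0, 0, 0], "hand": 80}]}}

```text
time_s: 8.4
tcp_pos: [0.6435, -0.0845, 0.1155]
ee_rot: [[0.994, -0.105, -0.004], [-0.105, -0.994, -0.0], [-0.004, 0.001, -1.0]]
wrist_force: [-0.2, -0.4, 0.3]
gripper_width: 0.816
```

```bash
python3 -c "
from h import *
s=r.sense();c=r.capture('wrist');P=pts(c,s)
m=(np.hypot(P[...,0]-.646,P[...,1]+.0845)<.03)&(P[...,2]>.037)&(P[...,2]<.045)
print(m.sum(),np.median(P[m][:,2]),cv2.minAreaRect(P[m][:,:2].astype(np.float32)*1000))
plan(.647,-.0845,.016,83.9)"
```

```text
1019 0.04111948124715939 ((645.8472290039062, -84.00798797607422), (30.287311553955078, 31.363651275634766), 83.81831359863281)
t 8.45 p [ 0.6435 -0.0848  0.1164] jaw 84.0 j [  7.  29.  -4.  -0. -57.  77.] w 70.5
dp [ 0.0037 -0.0007  0.1004] turn z 0.1 tilt fix [ 0.02  0.16 -0.  ]
```

Request:
{"method": "play_rows", "body": {"commands": [{"dp": [0.002, 0, 0.035], "angular": [0, 0, 0], "hand": 80}, {"dp": [0, 0, 0.035], "angular": [0, 0, 0], "hand": 80}, {"dp": [0, 0, 0.031], "angular": [0, 0, 0], "hand": 80}, {"dp": [0, 0, 0], "angular": [0, 0, 0], "hand": 80}, {"dp": [0, 0, 0], "angular": [0, 0, 0], "hand": 15}]}}

```text
time_s: 9.07
tcp_pos: [0.6476, -0.0851, 0.0183]
ee_rot: [[0.994, -0.105, 0.002], [-0.105, -0.995, -0.0], [0.002, 0.0, -1.0]]
wrist_force: [1.0, -1.0, -0.2]
gripper_width: 0.753
```

Request:
{"method": "play_rows", "body": {"commands": [{"dp": [0, 0, 0], "angular": [0, 0, 0], "hand": 15}, {"dp": [0, 0, 0], "angular": [0, 0, 0], "hand": 15}, {"dp": [0, 0, 0], "angular": [0, 0, 0], "hand": 15}, {"dp": [0, 0, 0], "angular": [0, 0, 0], "hand": 15}, {"dp": [0, 0, 0], "angular": [0, 0, 0], "hand": 15}]}}

```text
time_s: 9.7
tcp_pos: [0.6472, -0.0846, 0.0169]
ee_rot: [[0.995, -0.105, 0.0], [-0.105, -0.995, -0.0], [0.0, 0.0, -1.0]]
wrist_force: [-0.5, 0.9, 2.0]
gripper_width: 0.362
```

Request:
{"method": "play_rows", "body": {"commands": [{"dp": [0, 0, 0], "angular": [0, 0, 0], "hand": 15}, {"dp": [0, 0, 0], "angular": [0, 0, 0], "hand": 15}]}}

```text
time_s: 9.95
tcp_pos: [0.6472, -0.0846, 0.0169]
ee_rot: [[0.995, -0.105, 0.0], [-0.105, -0.995, -0.0], [0.0, -0.0, -1.0]]
wrist_force: [-0.3, 0.9, 3.7]
gripper_width: 0.359
```

```bash
python3 -c "
from h import *
plan(.450,-.249,.12,83.9)"
```

```text
t 9.95 p [ 0.6472 -0.0846  0.0169] jaw 84.0 j [  7.  36.  -8.   0. -46.  77.] w 31.2
dp [-0.1788  0.1841 -0.1032] turn z 0.1 tilt fix [-0.   -0.02 -0.  ]
```

Request:
{"method": "play_rows", "body": {"commands": [{"dp": [0, 0, -0.04], "angular": [0, 0, 0], "hand": 15}, {"dp": [0, 0, -0.06], "angular": [0, 0, 0], "hand": 15}, {"dp": [-0.0358, 0.0368, 0], "angular": [0, 0, 0], "hand": 15}, {"dp": [-0.0358, 0.0368, 0], "angular": [0, 0, 0], "hand": 15}, {"dp": [-0.0358, 0.0368, 0], "angular": [0, 0, 0], "hand": 15}]}}

```text
time_s: 10.58
tcp_pos: [0.527, -0.1839, 0.116]
ee_rot: [[0.995, -0.104, -0.001], [-0.104, -0.995, 0.0], [-0.001, -0.0, -1.0]]
wrist_force: [0.6, -0.1, -0.2]
gripper_width: 0.361
```

Request:
{"method": "play_rows", "body": {"commands": [{"dp": [-0.0358, 0.0368, 0], "angular": [0, 0, 0], "hand": 15}, {"dp": [-0.0358, 0.0368, 0], "angular": [0, 0, 0], "hand": 15}, {"dp": [0, 0, 0], "angular": [0, 0, 0], "hand": 15}, {"dp": [0, 0, 0], "angular": [0, 0, 0], "hand": 15}]}}

```text
time_s: 11.08
tcp_pos: [0.45, -0.2491, 0.1165]
ee_rot: [[0.994, -0.105, 0.001], [-0.105, -0.994, -0.0], [0.001, 0.0, -1.0]]
wrist_force: [0.1, 0.3, -0.7]
gripper_width: 0.36
```

```bash
python3 -c "
from h import *
plan(.450,-.249,.0215,83.9)"
```

```text
t 11.07 p [ 0.45   -0.2491  0.1165] jaw 84.0 j [-11.  18. -23.   0. -49.  95.] w 31.3
dp [-0.0001 -0.0001  0.095 ] turn z 0.1 tilt fix [ 0.   -0.03 -0.  ]
```

Request:
{"method": "play_rows", "body": {"commands": [{"dp": [0, 0, 0.035], "angular": [0, 0, 0], "hand": 15}, {"dp": [0, 0, 0.03], "angular": [0, 0, 0], "hand": 15}, {"dp": [0, 0, 0.02], "angular": [0, 0, 0], "hand": 15}, {"dp": [0, 0, 0.0105], "angular": [0, 0, 0], "hand": 15}, {"dp": [0, 0, 0], "angular": [0, 0, 0], "hand": 15}]}}

```text
time_s: 11.7
tcp_pos: [0.451, -0.2484, 0.021]
ee_rot: [[0.995, -0.103, 0.0], [-0.103, -0.995, -0.0], [0.001, 0.0, -1.0]]
wrist_force: [0.6, 1.0, -0.5]
gripper_width: 0.354
```

Request:
{"method": "play_rows", "body": {"commands": [{"dp": [0, 0, 0], "angular": [0, 0, 0], "hand": 15}, {"dp": [0, 0, 0], "angular": [0, 0, 0], "hand": 50}, {"dp": [0, 0, 0], "angular": [0, 0, 0], "hand": 50}, {"dp": [0, 0, 0], "angular": [0, 0, 0], "hand": 50}, {"dp": [0, 0, 0], "angular": [0, 0, 0], "hand": 50}]}}

```text
time_s: 12.32
tcp_pos: [0.4498, -0.249, 0.0212]
ee_rot: [[0.994, -0.105, 0.0], [-0.105, -0.994, -0.0], [0.0, 0.0, -1.0]]
wrist_force: [-1.2, 0.3, -0.5]
gripper_width: 0.496
```

Request:
{"method": "play_rows", "body": {"commands": [{"dp": [0, 0, -0.03], "angular": [0, 0, 0], "hand": 50}, {"dp": [0, 0, -0.05], "angular": [0, 0, 0], "hand": 50}, {"dp": [0, 0, -0.05], "angular": [0, 0, 0], "hand": 100}, {"dp": [0, 0, 0], "angular": [0, 0, 0], "hand": 100}, {"dp": [0, 0, 0], "angular": [0, 0, 0], "hand": 100}]}}

```text
time_s: 12.95
tcp_pos: [0.4491, -0.2486, 0.1506]
ee_rot: [[0.994, -0.105, -0.001], [-0.105, -0.994, 0.001], [-0.001, -0.001, -1.0]]
wrist_force: [-0.7, 0.0, 0.3]
gripper_width: 0.756
```

```bash
python3 -c "
from h import *
s=r.sense();c=r.capture('wrist');P=pts(c,s);save(c,'w3')
m=(np.hypot(P[...,0]-.45,P[...,1]+.249)<.03)&(P[...,2]>.038)&(P[...,2]<.05)
print(m.sum(),np.median(P[m][:,2]),cv2.minAreaRect(P[m][:,:2].astype(np.float32)*1000))
plan(.685,.0545,.13,45)"
```

```text
831 0.04505742044814022 ((448.8326721191406, -248.64813232421875), (30.074172973632812, 31.575178146362305), 83.47262573242188)
t 13.0 p [ 0.4487 -0.2486  0.1499] jaw 84.0 j [-11.  15. -21.  -0. -54.  95.] w 69.8
dp [ 0.2032 -0.3262  0.0196] turn z 39.0 tilt fix [-0.04  0.14  0.  ]
```

View pics/w3.png

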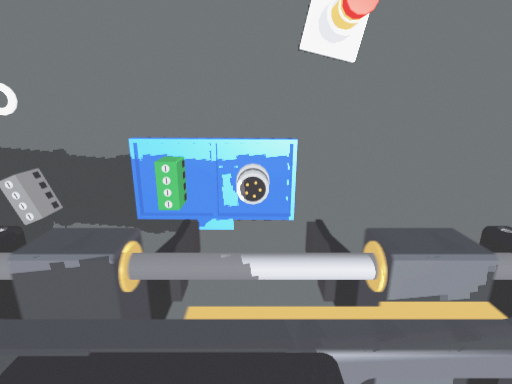

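Both items stand in the blue tray: green at pixel (170,183), connector at (252,187). The orange block is next.

Request:
{"method": "play_rows", "body": {"commands": [{"dp": [0.0254, -0.0408, 0], "angular": [0, 0, 0], "hand": 100}, {"dp": [0.0254, -0.0408, 0], "angular": [0, 0, 0], "hand": 100}, {"dp": [0.0254, -0.0408, 0], "angular": [0, 0, 0], "hand": 100}, {"dp": [0.0254, -0.0408, 0], "angular": [0, 0, 0], "hand": 100}, {"dp": [0.0254, -0.0408, 0.005], "angular": [0, 0, 0], "hand": 100}]}}

```text
time_s: 13.62
tcp_pos: [0.5976, -0.058, 0.1442]
ee_rot: [[0.995, -0.105, -0.003], [-0.105, -0.995, -0.0], [-0.003, 0.001, -1.0]]
wrist_force: [0.1, 0.2, -0.5]
gripper_width: 1.004
```

Request:
{"method": "play_rows", "body": {"commands": [{"dp": [0.0254, -0.0408, 0.005], "angular": [0, 0, 0], "hand": 100}, {"dp": [0.0254, -0.0408, 0.005], "angular": [0, 0, 0], "hand": 100}, {"dp": [0.0254, -0.0408, 0.005], "angular": [0, 0, 0], "hand": 100}, {"dp": [0, 0, 0], "angular": [0, 0, 9.75], "hand": 100}, {"dp": [0, 0, 0], "angular": [0, 0, 9.75], "hand": 100}]}}

```text
time_s: 14.25
tcp_pos: [0.6851, 0.055, 0.1276]
ee_rot: [[0.9, -0.435, -0.005], [-0.435, -0.9, -0.001], [-0.004, 0.004, -1.0]]
wrist_force: [0.1, -1.6, 0.1]
gripper_width: 1.003
```

Request:
{"method": "play_rows", "body": {"commands": [{"dp": [0, 0, 0], "angular": [0, 0, 9.75], "hand": 100}, {"dp": [0, 0, 0], "angular": [0, 0, 9.75], "hand": 100}, {"dp": [0, 0, 0], "angular": [0, 0, 0], "hand": 100}, {"dp": [0, 0, 0], "angular": [0, 0, 0], "hand": 100}]}}

```text
time_s: 14.75
tcp_pos: [0.6856, 0.0543, 0.1297]
ee_rot: [[0.709, -0.706, -0.002], [-0.706, -0.709, -0.001], [-0.001, 0.002, -1.0]]
wrist_force: [0.3, 0.4, -0.1]
gripper_width: 1.003
```

```bash
python3 -c "
from h import *
s=r.sense();c=r.capture('wrist');P=pts(c,s)
m=(np.hypot(P[...,0]-.685,P[...,1]-.0545)<.045)&(P[...,2]>.029)&(P[...,2]<.042)
print(m.sum(),np.median(P[m][:,2]),cv2.minAreaRect(P[m][:,:2].astype(np.float32)*1000))
plan(.685,.0545,.015,45)"
```

```text
1231 0.03480019574570213 ((684.2587280273438, 54.612060546875), (21.85431671142578, 49.36341857910156), 44.54705810546875)
t 14.8 p [0.6857 0.0544 0.1301] jaw 45.1 j [ 18.  32.   3.  -0. -61.  27.] w 86.9
dp [-0.0005  0.0003  0.1151] turn z 0.1 tilt fix [ 0.08  0.04 -0.  ]
```

Request:
{"method": "play_rows", "body": {"commands": [{"dp": [-0.001, 0.001, 0.04], "angular": [0, 0, 0.5], "hand": 100}, {"dp": [0, 0, 0.04], "angular": [0, 0, 0], "hand": 100}, {"dp": [0, 0, 0.035], "angular": [0, 0, 0], "hand": 100}, {"dp": [0, 0, 0], "angular": [0, 0, 0], "hand": 100}, {"dp": [0, 0, 0], "angular": [0, 0, 0], "hand": 10}]}}

```text
time_s: 15.42
tcp_pos: [0.6858, 0.0546, 0.0175]
ee_rot: [[0.702, -0.713, 0.002], [-0.713, -0.702, 0.0], [0.002, -0.002, -1.0]]
wrist_force: [-0.4, 0.3, 0.4]
gripper_width: 0.948
```

Request:
{"method": "play_rows", "body": {"commands": [{"dp": [0, 0, 0], "angular": [0, 0, 0], "hand": 10}, {"dp": [0, 0, 0], "angular": [0, 0, 0], "hand": 10}, {"dp": [0, 0, 0], "angular": [0, 0, 0], "hand": 10}, {"dp": [0, 0, 0], "angular": [0, 0, 0], "hand": 10}, {"dp": [0, 0, 0], "angular": [0, 0, 0], "hand": 10}]}}

```text
time_s: 16.05
tcp_pos: [0.6846, 0.0544, 0.0161]
ee_rot: [[0.701, -0.713, 0.0], [-0.713, -0.701, -0.0], [0.0, 0.0, -1.0]]
wrist_force: [0.1, -0.4, -0.1]
gripper_width: 0.404
```

Request:
{"method": "play_rows", "body": {"commands": [{"dp": [0, 0, 0], "angular": [0, 0, 0], "hand": 10}, {"dp": [0, 0, 0], "angular": [0, 0, 0], "hand": 10}, {"dp": [0, 0, 0], "angular": [0, 0, 0], "hand": 10}, {"dp": [0, 0, 0], "angular": [0, 0, 0], "hand": 10}]}}

```text
time_s: 16.55
tcp_pos: [0.6846, 0.0545, 0.016]
ee_rot: [[0.701, -0.713, 0.0], [-0.713, -0.701, -0.0], [0.0, -0.0, -1.0]]
wrist_force: [-0.2, -0.3, -0.5]
gripper_width: 0.25
```

```bash
python3 -c "
from h import *
plan(.456,.247,.115,77)"
```

```text
t 16.55 p [0.6846 0.0545 0.016 ] jaw 44.5 j [ 18.  39.  -3.   0. -48.  26.] w 21.7
dp [-0.2976  0.0282 -0.099 ] turn z -32.5 tilt fix [-0. -0. -0.]
```

Request:
{"method": "play_rows", "body": {"commands": [{"dp": [0, 0, -0.04], "angular": [0, 0, 0], "hand": 10}, {"dp": [0, 0, -0.06], "angular": [0, 0, 0], "hand": 10}, {"dp": [-0.0496, 0.0047, 0], "angular": [0, 0, 0], "hand": 10}, {"dp": [-0.0496, 0.0047, 0], "angular": [0, 0, 0], "hand": 10}, {"dp": [-0.0496, 0.0047, 0], "angular": [0, 0, 0], "hand": 10}]}}

```text
time_s: 17.18
tcp_pos: [0.5689, 0.1513, 0.1161]
ee_rot: [[0.7, -0.714, 0.0], [-0.714, -0.7, 0.0], [-0.0, -0.0, -1.0]]
wrist_force: [-0.2, 0.8, -1.1]
gripper_width: 0.249
```

Request:
{"method": "play_rows", "body": {"commands": [{"dp": [-0.0496, 0.0047, 0], "angular": [0, 0, 0], "hand": 10}, {"dp": [-0.0496, 0.0047, 0], "angular": [0, 0, 0], "hand": 10}, {"dp": [-0.0496, 0.0047, 0], "angular": [0, 0, 0], "hand": 10}, {"dp": [0, 0, 0], "angular": [0, 0, -8.1], "hand": 10}, {"dp": [0, 0, 0], "angular": [0, 0, -8.1], "hand": 10}]}}

```text
time_s: 17.8
tcp_pos: [0.4552, 0.2476, 0.1163]
ee_rot: [[0.875, -0.484, 0.0], [-0.484, -0.875, 0.0], [-0.0, -0.0, -1.0]]
wrist_force: [1.1, -0.6, -1.2]
gripper_width: 0.247
```

Request:
{"method": "play_rows", "body": {"commands": [{"dp": [0, 0, 0], "angular": [0, 0, -8.1], "hand": 10}, {"dp": [0, 0, 0], "angular": [0, 0, -8.1], "hand": 10}, {"dp": [0, 0, 0], "angular": [0, 0, 0], "hand": 10}, {"dp": [0, 0, 0], "angular": [0, 0, 0], "hand": 10}]}}

```text
time_s: 18.3
tcp_pos: [0.4559, 0.2469, 0.1161]
ee_rot: [[0.973, -0.229, -0.0], [-0.229, -0.973, 0.0], [-0.0, 0.0, -1.0]]
wrist_force: [-0.5, 0.5, -1.2]
gripper_width: 0.248
```

```bash
python3 -c "
from h import *
plan(.456,.247,.0205,77)
s=r.sense();c=r.capture('wrist');save(c,'w4')"
```

```text
t 18.3 p [0.4559 0.2469 0.1161] jaw 76.8 j [ 46.  18. -23.  -0. -49.  30.] w 21.6
dp [ 0.0001 -0.0001  0.0956] turn z -0.2 tilt fix [ 0.  0. -0.]
```

View pics/w4.png

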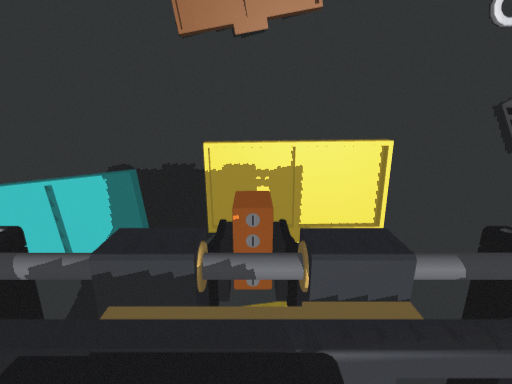

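The orange block (253,240) is centred over the large yellow tray's left compartment (210–295), with brown and turquoise off to the sides. Lowering it; the grasp was at 16 mm, so release at about 20.5 mm.

Request:
{"method": "play_rows", "body": {"commands": [{"dp": [0, 0, 0.035], "angular": [0, 0, 0], "hand": 10}, {"dp": [0, 0, 0.03], "angular": [0, 0, 0], "hand": 10}, {"dp": [0, 0, 0.02], "angular": [0, 0, 0], "hand": 10}, {"dp": [0, 0, 0.0105], "angular": [0, 0, 0], "hand": 10}, {"dp": [0, 0, 0], "angular": [0, 0, 0], "hand": 10}]}}

```text
time_s: 18.98
tcp_pos: [0.4562, 0.2472, 0.0206]
ee_rot: [[0.974, -0.227, 0.0], [-0.227, -0.974, -0.0], [0.0, -0.0, -1.0]]
wrist_force: [0.3, 0.7, -0.9]
gripper_width: 0.248
```

Request:
{"method": "play_rows", "body": {"commands": [{"dp": [0, 0, 0], "angular": [0, 0, 0], "hand": 10}, {"dp": [0, 0, 0], "angular": [0, 0, 0], "hand": 45}, {"dp": [0, 0, 0], "angular": [0, 0, 0], "hand": 45}, {"dp": [0, 0, 0], "angular": [0, 0, 0], "hand": 45}, {"dp": [0, 0, 0], "angular": [0, 0, 0], "hand": 45}]}}

```text
time_s: 19.6
tcp_pos: [0.4559, 0.247, 0.0206]
ee_rot: [[0.974, -0.227, 0.0], [-0.227, -0.974, 0.0], [0.0, -0.0, -1.0]]
wrist_force: [-0.2, 0.8, -0.2]
gripper_width: 0.448
```

Request:
{"method": "play_rows", "body": {"commands": [{"dp": [0, 0, -0.03], "angular": [0, 0, 0], "hand": 45}, {"dp": [0, 0, -0.05], "angular": [0, 0, 0], "hand": 45}, {"dp": [0, 0, -0.05], "angular": [0, 0, 0], "hand": 80}, {"dp": [0, 0, 0], "angular": [0, 0, 0], "hand": 80}, {"dp": [0, 0, 0], "angular": [0, 0, 0], "hand": 80}]}}

```text
time_s: 20.23
tcp_pos: [0.4553, 0.2466, 0.1501]
ee_rot: [[0.974, -0.227, -0.001], [-0.227, -0.974, -0.0], [-0.001, 0.0, -1.0]]
wrist_force: [-0.1, -0.4, 0.4]
gripper_width: 0.709
```

```bash
python3 -c "
from h import *
s=r.sense();c=r.capture('wrist');P=pts(c,s)
m=(np.hypot(P[...,0]-.456,P[...,1]-.247)<.045)&(P[...,2]>.033)&(P[...,2]<.045)
print(m.sum(),np.median(P[m][:,2]),cv2.minAreaRect(P[m][:,:2].astype(np.float32)*1000))
y=P[(P[...,2]>.011)&(P[...,2]<.017)&(np.hypot(P[...,0]-.447,P[...,1]-.206)<.11)]
print(len(y),cv2.minAreaRect(y[:,:2].astype(np.float32)*1000))
plan(.593,-.343,.18,77)"
```

```text
1088 0.03879192280057875 ((455.35601806640625, 247.186767578125), (21.22274398803711, 49.6719970703125), 76.20228576660156)
2830 ((441.03790283203125, 207.03683471679688), (173.42945861816406, 100.702392578125), 77.35628509521484)
t 20.27 p [0.4551 0.2463 0.1494] jaw 76.9 j [ 46.  16. -20.  -0. -54.  30.] w 64.6
dp [ 0.2682  0.5426 -0.0301] turn z -0.1 tilt fix [ 0.11  0.1  -0.  ]
```

Request:
{"method": "play_rows", "body": {"commands": [{"dp": [0, 0, -0.031], "angular": [0, 0, 0], "hand": 80}, {"dp": [0.0244, 0.0493, 0], "angular": [0, 0, 0], "hand": 80}, {"dp": [0.0244, 0.0493, 0], "angular": [0, 0, 0], "hand": 80}, {"dp": [0.0244, 0.0493, 0], "angular": [0, 0, 0], "hand": 80}, {"dp": [0.0244, 0.0493, 0], "angular": [0, 0, 0], "hand": 80}]}}

```text
time_s: 20.9
tcp_pos: [0.5056, 0.0309, 0.1798]
ee_rot: [[0.974, -0.226, -0.003], [-0.226, -0.974, -0.001], [-0.003, 0.002, -1.0]]
wrist_force: [1.4, -0.0, -0.3]
gripper_width: 0.799
```

Request:
{"method": "play_rows", "body": {"commands": [{"dp": [0.0244, 0.0493, 0], "angular": [0, 0, 0], "hand": 80}, {"dp": [0.0244, 0.0493, 0], "angular": [0, 0, 0], "hand": 80}, {"dp": [0.0244, 0.0493, 0], "angular": [0, 0, 0], "hand": 80}, {"dp": [0.0244, 0.0493, 0], "angular": [0, 0, 0], "hand": 80}, {"dp": [0.0244, 0.0493, 0], "angular": [0, 0, 0], "hand": 80}]}}

```text
time_s: 21.52
tcp_pos: [0.5686, -0.2366, 0.1792]
ee_rot: [[0.974, -0.227, -0.004], [-0.227, -0.974, 0.001], [-0.004, 0.0, -1.0]]
wrist_force: [0.6, -0.3, -0.0]
gripper_width: 0.807
```

Request:
{"method": "play_rows", "body": {"commands": [{"dp": [0.0244, 0.0493, 0], "angular": [0, 0, 0], "hand": 80}, {"dp": [0.0244, 0.0493, 0], "angular": [0, 0, 0], "hand": 80}, {"dp": [0, 0, 0], "angular": [0, 0, 0], "hand": 80}, {"dp": [0, 0, 0], "angular": [0, 0, 0], "hand": 80}, {"dp": [0, 0, 0], "angular": [0, 0, 0], "hand": 80}]}}

```text
time_s: 22.15
tcp_pos: [0.5941, -0.3407, 0.1811]
ee_rot: [[0.974, -0.225, -0.001], [-0.225, -0.974, 0.001], [-0.001, -0.0, -1.0]]
wrist_force: [0.5, -0.6, -0.7]
gripper_width: 0.803
```

```bash
python3 -c "
from h import *
s=r.sense();c=r.capture('wrist');save(c,'w5');P=pts(c,s)
for lo,hi in((.07,.085),(.003,.01)):
    m=(np.hypot(P[...,0]-.593,P[...,1]+.343)<.045)&(P[...,2]>lo)&(P[...,2]<hi)
    print(m.sum(),np.median(P[m][:,2]),cv2.minAreaRect(P[m][:,:2].astype(np.float32)*1000))
plan(.593,-.343,.046,77)"
```

```text
472 0.0766350710434904 ((591.9524536132812, -343.2949523925781), (22.296649932861328, 22.864139556884766), 77.69308471679688)
1208 0.006683341158618655 ((595.7139892578125, -345.6900939941406), (63.7708625793457, 65.15798950195312), 71.25140380859375)
t 22.2 p [ 0.5943 -0.3407  0.1816] jaw 77.0 j [-16.  29.   7.  -0. -67.  93.] w 70.0
dp [-0.0007  0.0026  0.1356] turn z -0.0 tilt fix [-0.01  0.03 -0.  ]
```

View pics/w5.png

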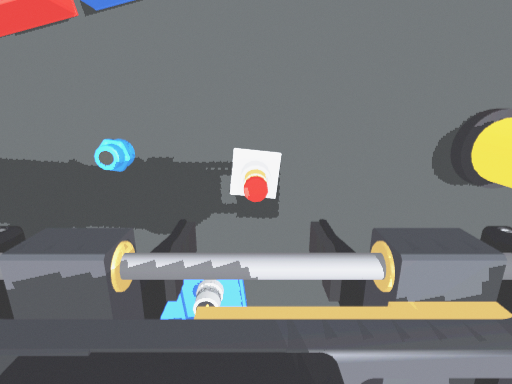

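```bash
python3 -c "
from h import *
s=r.sense();c=r.capture('wrist');P=pts(c,s)
print(P[150,490:512:7].round(3))
plan(.592,-.3432,.046,77)"
```

```text
[[ 0.571 -0.587  0.046]
 [ 0.572 -0.587  0.056]
 [ 0.573 -0.588  0.063]
 [ 0.574 -0.588  0.07 ]]
t 22.25 p [ 0.5944 -0.3407  0.1818] jaw 77.0 j [-16.  29.   7.  -0. -67.  93.] w 69.5
dp [-0.0018  0.0029  0.1358] turn z -0.0 tilt fix [-0. -0.  0.]
```

Request:
{"method": "play_rows", "body": {"commands": [{"dp": [-0.002, 0.003, 0.04], "angular": [0, 0, 0], "hand": 80}, {"dp": [0, 0, 0.04], "angular": [0, 0, 0], "hand": 80}, {"dp": [0, 0, 0.035], "angular": [0, 0, 0], "hand": 70}, {"dp": [0, 0, 0.0195], "angular": [0, 0, 0], "hand": 60}, {"dp": [0, 0, 0], "angular": [0, 0, 0], "hand": 50}]}}

```text
time_s: 22.88
tcp_pos: [0.5907, -0.3433, 0.0456]
ee_rot: [[0.974, -0.226, -0.003], [-0.226, -0.974, 0.001], [-0.004, -0.0, -1.0]]
wrist_force: [-0.4, -0.8, -0.2]
gripper_width: 0.569
```

Request:
{"method": "play_rows", "body": {"commands": [{"dp": [0, 0, 0], "angular": [0, 0, 0], "hand": 45}, {"dp": [0, 0, 0], "angular": [0, 0, 0], "hand": 40}, {"dp": [0, 0, 0], "angular": [0, 0, 0], "hand": 36}]}}

```text
time_s: 23.25
tcp_pos: [0.5922, -0.3446, 0.0482]
ee_rot: [[0.974, -0.227, 0.002], [-0.227, -0.974, -0.001], [0.002, 0.0, -1.0]]
wrist_force: [-0.2, -1.1, -0.7]
gripper_width: 0.385
```

```bash
python3 -c "
from h import *
plan(.592,-.3432,.0465,77)"
```

```text
t 23.25 p [ 0.5922 -0.3446  0.0482] jaw 76.9 j [-17.  36.  -2.   0. -52.  94.] w 33.5
dp [-0.0005 -0.0014  0.0017] turn z -0.1 tilt fix [ 0.01 -0.11  0.  ]
```

Request:
{"method": "play_rows", "body": {"commands": [{"dp": [0, -0.001, 0], "angular": [0, 0, 0], "hand": 33}, {"dp": [0, 0, 0], "angular": [0, 0, 0], "hand": 30}, {"dp": [0, 0, 0], "angular": [0, 0, 0], "hand": 28}, {"dp": [0, 0, 0], "angular": [0, 0, 0], "hand": 12}, {"dp": [0, 0, 0], "angular": [0, 0, 0], "hand": 12}]}}

```text
time_s: 23.88
tcp_pos: [0.5919, -0.3436, 0.047]
ee_rot: [[0.974, -0.227, -0.0], [-0.227, -0.974, 0.0], [-0.0, 0.0, -1.0]]
wrist_force: [-0.5, -0.0, -0.5]
gripper_width: 0.269
```

Request:
{"method": "play_rows", "body": {"commands": [{"dp": [0, 0, 0], "angular": [0, 0, 0], "hand": 12}, {"dp": [0, 0, -0.005], "angular": [0, 0, 0], "hand": 12}, {"dp": [0, 0, -0.01], "angular": [0, 0, 0], "hand": 12}, {"dp": [0, 0, -0.01], "angular": [0, 0, 0], "hand": 12}, {"dp": [0, 0, 0], "angular": [0, 0, 0], "hand": 12}]}}

```text
time_s: 24.5
tcp_pos: [0.5928, -0.3439, 0.0739]
ee_rot: [[0.974, -0.227, 0.003], [-0.227, -0.974, -0.001], [0.003, 0.0, -1.0]]
wrist_force: [-0.9, 0.4, -0.5]
gripper_width: 0.264
```

```bash
python3 -c "
from h import *
plan(.592,-.3432,.16,77)
c=r.capture('side');P=pts(c)
m=(np.hypot(P[...,0]-.593,P[...,1]+.343)<.05)&(P[...,2]>.002)&(P[...,2]<.05)
print(np.percentile(P[m][:,2],[5,20,50,80]).round(4))
cv2.imwrite('pics/s1.png',cv2.resize(c['frame'][260:380,300:420,::-1],(480,480)))"
```

```text
t 24.5 p [ 0.5928 -0.3439  0.0739] jaw 76.9 j [-17.  35.  -1.   0. -54.  94.] w 23.0
dp [-0.0007 -0.0005 -0.0861] turn z -0.1 tilt fix [ 0.03 -0.18  0.  ]
[0.0032 0.0051 0.0068 0.0348]
```

View pics/s1.png

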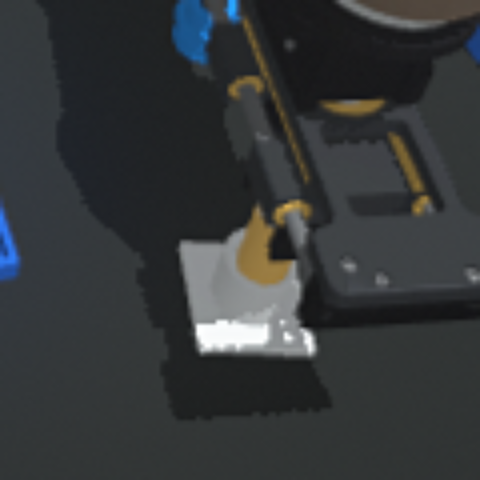

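The tube is coming out and the stand's base is still flat on the bench at (250,300). I'll keep lifting.

Request:
{"method": "play_rows", "body": {"commands": [{"dp": [0, 0, -0.02], "angular": [0, 0, 0], "hand": 12}, {"dp": [0, 0, -0.02], "angular": [0, 0, 0], "hand": 12}, {"dp": [0, 0, -0.025], "angular": [0, 0, 0], "hand": 12}, {"dp": [0, 0, -0.025], "angular": [0, 0, 0], "hand": 12}, {"dp": [0, 0, 0], "angular": [0, 0, 0], "hand": 12}]}}

```text
time_s: 25.18
tcp_pos: [0.593, -0.344, 0.1642]
ee_rot: [[0.974, -0.227, 0.004], [-0.227, -0.974, -0.002], [0.005, 0.001, -1.0]]
wrist_force: [1.5, -0.4, -0.0]
gripper_width: 0.268
```

```bash
python3 -c "
from h import *
plan(.438,.165,.163,77)"
```

```text
t 25.18 p [ 0.593  -0.344   0.1642] jaw 76.9 j [-17.  30.   5.   0. -65.  94.] w 23.3
dp [-2.664e-01 -4.606e-01 -3.000e-04] turn z -0.1 tilt fix [ 0.04 -0.27 -0.  ]
```

Request:
{"method": "play_rows", "body": {"commands": [{"dp": [-0.0266, -0.046, 0], "angular": [0, 0, 0], "hand": 12}, {"dp": [-0.0266, -0.046, 0], "angular": [0, 0, 0], "hand": 12}, {"dp": [-0.0266, -0.046, 0], "angular": [0, 0, 0], "hand": 12}, {"dp": [-0.0266, -0.046, 0], "angular": [0, 0, 0], "hand": 12}, {"dp": [-0.0266, -0.046, 0], "angular": [0, 0, 0], "hand": 12}]}}

```text
time_s: 25.8
tcp_pos: [0.513, -0.0879, 0.1606]
ee_rot: [[0.974, -0.227, -0.002], [-0.227, -0.974, 0.0], [-0.002, 0.0, -1.0]]
wrist_force: [0.7, 1.1, 0.1]
gripper_width: 0.266
```

Request:
{"method": "play_rows", "body": {"commands": [{"dp": [-0.0266, -0.046, 0], "angular": [0, 0, 0], "hand": 12}, {"dp": [-0.0266, -0.046, 0], "angular": [0, 0, 0], "hand": 12}, {"dp": [-0.0266, -0.046, 0], "angular": [0, 0, 0], "hand": 12}, {"dp": [-0.0266, -0.046, 0], "angular": [0, 0, 0], "hand": 12}, {"dp": [-0.0266, -0.046, 0], "angular": [0, 0, 0], "hand": 12}]}}

```text
time_s: 26.42
tcp_pos: [0.4357, 0.1659, 0.1609]
ee_rot: [[0.974, -0.227, -0.002], [-0.227, -0.974, -0.001], [-0.001, 0.001, -1.0]]
wrist_force: [0.6, 1.6, 0.1]
gripper_width: 0.264
```

Request:
{"method": "play_rows", "body": {"commands": [{"dp": [0, 0, 0], "angular": [0, 0, 0], "hand": 12}, {"dp": [0, 0, 0], "angular": [0, 0, 0], "hand": 12}, {"dp": [0, 0, 0], "angular": [0, 0, 0], "hand": 12}, {"dp": [0, 0, 0], "angular": [0, 0, 0], "hand": 12}]}}

```text
time_s: 26.92
tcp_pos: [0.4374, 0.1638, 0.1618]
ee_rot: [[0.973, -0.229, -0.0], [-0.229, -0.973, -0.0], [-0.0, 0.0, -1.0]]
wrist_force: [-0.1, 0.5, -0.4]
gripper_width: 0.264
```

```bash
python3 -c "
from h import *
plan(.438,.165,.0455,77)
s=r.sense()
c=r.capture('side');P=pts(c);hsv=cv2.cvtColor(c['frame'],cv2.COLOR_RGB2HSV)
T=s['tcp_pos'];m=(np.hypot(P[...,0]-T[0],P[...,1]-T[1])<.03)&(P[...,2]>.06)&(P[...,2]<T[2]-.003)
q=P[m];print(len(q),q[:,2].min() if len(q) else 0)
if len(q)>20:
  for lo,hi in((.12,.135),(.135,.15),(.15,.165)):
    k=q[(q[:,2]>lo)&(q[:,2]<hi)];print(len(k),k.mean(0).round(4))
v,u=np.argwhere(m).mean(0).astype(int);print(u,v)
cv2.imwrite('pics/s2.png',cv2.resize(c['frame'][max(v-60,0):v+60,u-60:u+60,::-1],(480,480)))"
```

```text
t 26.93 p [0.4374 0.1638 0.1618] jaw 76.8 j [ 41.  10. -26.  -0. -54.  36.] w 22.9
dp [ 0.0004 -0.0014  0.1163] turn z -0.2 tilt fix [0.02 0.02 0.  ]
89 0.12097548573681804
36 [0.4349 0.1557 0.1282]
40 [0.4351 0.1555 0.1428]
13 [0.4342 0.1546 0.1526]
222 154
```

View pics/s2.png

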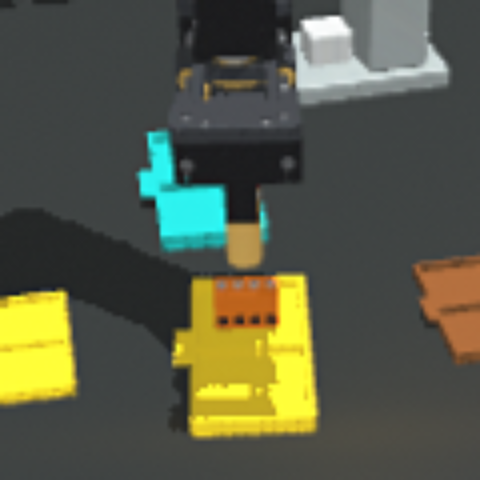

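The tube hangs vertical with its foot at 0.121 m, as expected. Lowering it into the free near compartment.

Request:
{"method": "play_rows", "body": {"commands": [{"dp": [0, -0.001, 0.045], "angular": [0, 0, 0], "hand": 12}, {"dp": [0, 0, 0.035], "angular": [0, 0, 0], "hand": 12}, {"dp": [0, 0, 0.02], "angular": [0, 0, 0], "hand": 12}, {"dp": [0, 0, 0.01], "angular": [0, 0, 0], "hand": 12}, {"dp": [0, 0, 0.006], "angular": [0, 0, 0], "hand": 12}]}}

```text
time_s: 27.6
tcp_pos: [0.4378, 0.1657, 0.046]
ee_rot: [[0.974, -0.227, 0.0], [-0.227, -0.974, 0.0], [0.0, -0.0, -1.0]]
wrist_force: [0.5, -0.1, -0.3]
gripper_width: 0.265
```

Request:
{"method": "play_rows", "body": {"commands": [{"dp": [0, 0, 0], "angular": [0, 0, 0], "hand": 12}, {"dp": [0, 0, 0], "angular": [0, 0, 0], "hand": 12}, {"dp": [0, 0, 0], "angular": [0, 0, 0], "hand": 12}]}}

```text
time_s: 27.98
tcp_pos: [0.4377, 0.166, 0.0466]
ee_rot: [[0.974, -0.227, 0.001], [-0.227, -0.974, 0.001], [0.001, -0.001, -1.0]]
wrist_force: [0.5, 0.6, 0.2]
gripper_width: 0.268
```

```bash
python3 -c "
from h import *
plan(.438,.165,.045,77);print(r.sense()['wrist_force'])"
```

```text
t 27.98 p [0.4377 0.166  0.0466] jaw 76.9 j [ 41.  20. -34.   0. -36.  36.] w 23.3
dp [0.0005 0.001  0.0016] turn z -0.1 tilt fix [-0.06 -0.05  0.  ]
[0.49829943 0.61828251 0.16414601]
```

Then 1 mm more, a gentle opening, and straight up.

Request:
{"method": "play_rows", "body": {"commands": [{"dp": [0, 0, 0.0012], "angular": [0, 0, 0], "hand": 12}, {"dp": [0, 0, 0], "angular": [0, 0, 0], "hand": 12}, {"dp": [0, 0, 0], "angular": [0, 0, 0], "hand": 12}, {"dp": [0, 0, 0], "angular": [0, 0, 0], "hand": 32}, {"dp": [0, 0, 0], "angular": [0, 0, 0], "hand": 36}]}}

```text
time_s: 28.6
tcp_pos: [0.4374, 0.1658, 0.0449]
ee_rot: [[0.974, -0.227, 0.0], [-0.227, -0.974, -0.0], [0.0, -0.0, -1.0]]
wrist_force: [-0.4, -0.3, -1.6]
gripper_width: 0.337
```

Request:
{"method": "play_rows", "body": {"commands": [{"dp": [0, 0, 0], "angular": [0, 0, 0], "hand": 40}, {"dp": [0, 0, 0], "angular": [0, 0, 0], "hand": 45}, {"dp": [0, 0, 0], "angular": [0, 0, 0], "hand": 50}, {"dp": [0, 0, 0], "angular": [0, 0, 0], "hand": 55}, {"dp": [0, 0, 0], "angular": [0, 0, 0], "hand": 55}]}}

```text
time_s: 29.22
tcp_pos: [0.4374, 0.1658, 0.0449]
ee_rot: [[0.974, -0.227, 0.0], [-0.227, -0.974, 0.0], [0.0, -0.0, -1.0]]
wrist_force: [-0.1, -0.2, 0.5]
gripper_width: 0.544
```

Request:
{"method": "play_rows", "body": {"commands": [{"dp": [0, 0, -0.02], "angular": [0, 0, 0], "hand": 55}, {"dp": [0, 0, -0.04], "angular": [0, 0, 0], "hand": 55}, {"dp": [0, 0, -0.05], "angular": [0, 0, 0], "hand": 55}, {"dp": [0, 0, -0.05], "angular": [0, 0, 0], "hand": 55}, {"dp": [0, 0, 0], "angular": [0, 0, 0], "hand": 55}]}}

```text
time_s: 29.85
tcp_pos: [0.4396, 0.1673, 0.2091]
ee_rot: [[0.974, -0.226, 0.008], [-0.226, -0.974, 0.006], [0.007, -0.008, -1.0]]
wrist_force: [-0.3, -0.3, -0.6]
gripper_width: 0.55
```

Request:
{"method": "play_rows", "body": {"commands": [{"dp": [0, 0, 0], "angular": [0, 0, 0], "hand": 55}, {"dp": [0, 0, 0], "angular": [0, 0, 0], "hand": 55}]}}

```text
time_s: 30.1
tcp_pos: [0.4366, 0.1652, 0.2033]
ee_rot: [[0.974, -0.227, -0.003], [-0.227, -0.974, -0.002], [-0.002, 0.003, -1.0]]
wrist_force: [0.3, 0.1, -0.4]
gripper_width: 0.551
```

```bash
python3 - <<'E'
from h import *
for n in ["scene","side"]:
    c=r.capture(n);save(c,n+"F");P=pts(c)
    for k,x,y,lo,hi in(("tube",.438,.165,.06,.09),("orange",.456,.247,.033,.045),("green",.458,-.165,.033,.045),("conn",.45,-.249,.039,.05),("gland",.652,-.194,.031,.045),("grey",.459,-.0125,.029,.042),("rim",.593,-.343,.032,.05),("base",.593,-.343,.003,.01)):
        m=(np.hypot(P[...,0]-x,P[...,1]-y)<.04)&(P[...,2]>lo)&(P[...,2]<hi)
        if m.sum()<4: print(n,k,m.sum());continue
        q=cv2.minAreaRect(P[m][:,:2].astype(np.float32)*1000)
        print(n,k,m.sum(),np.median(P[m][:,2]).round(4),np.round(q[0]),np.round(q[1]))
a=cv2.imread("pics/sideF.png")[100:370,170:410];cv2.imwrite("pics/f.png",cv2.resize(a,(533,600),interpolation=cv2.INTER_CUBIC))
E
```

```text
scene tube 55 0.0718 [440. 164.] [26. 22.]
scene orange 79 0.0389 [456. 246.] [22. 54.]
scene green 81 0.0384 [ 459. -166.] [23. 53.]
scene conn 64 0.0447 [ 452. -248.] [34. 29.]
scene gland 62 0.0368 [ 655. -192.] [24. 27.]
scene grey 78 0.0351 [461. -13.] [56. 22.]
scene rim 78 0.0384 [ 592. -342.] [34. 33.]
scene base 155 0.0065 [ 597. -342.] [60. 75.]
side tube 65 0.0723 [436. 164.] [23. 23.]
side orange 93 0.0381 [456. 247.] [27. 49.]
side green 207 0.0377 [ 459. -164.] [24. 50.]
side conn 180 0.0442 [ 449. -248.] [32. 28.]
side gland 101 0.0359 [ 652. -193.] [25. 25.]
side grey 149 0.0338 [459. -11.] [52. 24.]
side rim 164 0.039 [ 591. -342.] [34. 34.]
side base 448 0.0058 [ 591. -342.] [57. 56.]
```

View pics/f.png

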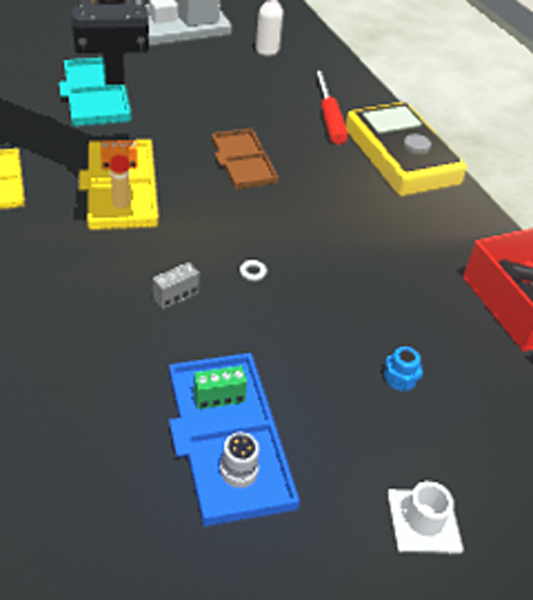

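Everything is in place: the tube stands in the yellow tray at (120,185) beside the orange block, and the stand is upright at (428,515). Handing in.

```bash
python3 -c "
from h import *
s=r.sense();print(s['time_s'],s['tcp_pos']);print(r.finish_job())"
```

```text
30.2 [0.43687944 0.16536383 0.20356179]
the job is handed in; nothing more can be done
None
```

Both kits are made up, and I handed the job in at about 30 s of robot time. The hand-in gives no verdict, so the result rests on my own last checks.

- **Blue tray:** the green block and the connector stand one to a compartment. Their tops measured 38 mm and 44–45 mm, against 38 and 44 mm expected.
- **Yellow tray (the larger one):** the orange block and the tube stand one to a compartment. The block's top measured 38–39 mm, against 38 mm expected. The tube stands upright within 3 mm of the aimed point. Its height rests on the lowering: released at tool height 44.9 mm, against 45 mm for the foot on the floor. The camera median of 72 mm includes its sides, so it is not a clean top reading.
- **Left in place:** the stand is flat on the bench, with its rim at 38–39 mm against 40 mm. The stand, grey block and gland are within about 2–3 mm of where they started.
- **Robot:** the gripper is clear of everything, about 0.2 m above the bench.

No check failed. The two fixed cameras disagreed by up to 4 mm, except on the edges of the stand's base, where they differed by 6 mm.

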